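Find the flush catch on the label printer and pop its cover

TASK

The food-label printer on the prep bench needs a new roll. Lay a fingertip lightly on the flat grey panel in front of its cover and feel across for the flush catch, which sits a little below the panel in the same plastic, then press the catch right down so that the cover springs up by itself. Use only light finger pressure, do not grasp or lift anything, leave the spare roll, tub and jar where they stand, and finish with the hand clear of everything.

Things in the scene. Friction and masses are not known exactly. Their poses are not given: they have to be found in the camera images.
- printer: the label printer, a grey plastic box standing still on the bench (it does not shift): 260 deep (its x), 234 wide (its y), 155 mm high over the cover. Origin: centre of its underside, on the bench. Its -x side is the front with the label slot; z up.
- panel (a point): Middle of the flat level grey panel on the printer's top, on its surface, 130 mm above the bench; axes as the printer's. Panel 86 (x) by 210 mm (y), plain but for the catch; its frame is flush with it. The white cover's edge stands 26 mm above it, 49 mm behind this point (+x). The catch's centre is on the line x = 0 of this point, anywhere within 84 mm left or right (y): feel or look for it.
- catch (a joint): Travel of the catch, m: 0 at rest, 0.005 at its stop. It is of the panel's plastic, 50 (x) by 36 mm (y), top 2 mm below the panel, in a 53 by 39 mm opening (dark 1.5 mm seam): a fingertip wholly inside the opening drops 2 mm. Spring: gives at about 2 N, about 6 N at the stop, returns when released. It lets the cover go at about 4 mm.
- cover (a joint): opening angle of the white cover behind the panel, rad: 0 shut and latched; hinged along the printer's rear edge, 146 mm deep. When the catch is pressed its spring lifts it by itself to about 0.4 rad, front edge about 60 mm up, and it stays there. It cannot be opened without the catch.
- roll_mid (a point): spare roll of labels, white, standing upright on the bench beside the printer, 100 mm diameter, 100 mm high; the point is its centre, half-way up. To be left alone.
- tub_mid (a point): open white plastic food tub, 112 mm across the mouth, 75 mm high, on the bench; the point is its centre, half-way up. To be left alone.
- jar_mid (a point): amber glass jar with a steel cap, 64 mm diameter, 105 mm high, on the bench; the point is its centre, half-way up. To be left alone.

How it is judged:
By the outcome, as a careful person would: the job done as asked, in the order asked, and still so for the second after the job is handed in, with the robot touching nothing.
It also fails if it takes over 51 s, if anything falls off the work surface, if the arm or the gripper's body presses on something with over 40 N, if the wrist force passes 120 N, or if a joint passes its speed limit or range.

ROBOT

A 6-joint arm with a two-finger parallel gripper is mounted at the origin on the work surface. World frame = base frame: x ahead of the robot, y to its left, z up, the work surface at z = 0. Lengths are in m, angles in rad, forces in N, time in s.
With the tool pointing down it reaches from about 0.25 to 0.775 m from the base axis. Payload 8.9 kg.
Tool frame: the origin (TCP) lies at the centre of the arm's flange, where the gripper is bolted on; the fingertips stand 173 mm ahead of it and the grasp point (between the pads) lies 155 mm ahead of it; z points along the fingers, y is the direction in which the jaws open and shut (so a half turn about z gives the same grasp; the last joint's range is limited). The gripper opens to 85 mm and grips with 20 to 120 N. Pads are 22 mm wide; open, the fingers measure 114 mm over their backs; the gripper's body (76 mm by 85 mm) begins 54 mm behind the grasp point. The pads swing forward as they close: fully open they stand 13 mm farther back than shut.
Start: joints at [-1.45, 0.291, -0.153, 1.127, 0, 1.431], TCP at [0.135, -0.507, 0.405] pointing down, gripper open.
Joint ranges: [-2.52, 2.52], [-0.91, 1.74], [-1.3, 1.37], [-1.96, 2.02], [-1.52, 1.47], [-3.14, 3.14]. Speed limits (rad/s): [2.22, 2.22, 2.79, 3.14, 3.14, 3.14].

INTERFACE

Orientations are given as a 3x3 rotation matrix whose columns are the frame's x, y, z axes.
In Python, from station import arm gives the robot as it stands.
- The arm moves only by the shell command python3 -m crank 'ROWS' [FORCE]. ROWS is JSON, a list of rows, each a list of 7 numbers: the finger opening in mm, from 0 to 85.4, then the shift along the tool's x, y, z in mm, then the turn, a rotation vector about the tool's x, y, z in degrees. In form: [[jaw, tx, ty, tz, ax, ay, az], ...]. A call has 1 to 10 rows; each row is the pose to reach, as a shift and turn from the pose commanded when the call began, along the tool's axes at that moment; what a row does not reach only later rows make up. A row lasts 1/10 s, in which the tool goes at most 50 mm and 8.59 degrees, less where a joint would pass 70% of its speed; a pose out of reach is approached as far as the arm can. A call with a gripper value outside its range is refused whole. The fingers move at their own pace and stop on an object; FORCE is the grip in N (left out, the last holds). Time passes only in rows, so rows that repeat a pose let the fingers close. It gives the time, the measured TCP pose, the force and the opening at its end, in the units of the state.
- arm.observe(): the state, without advancing time (a new reading comes with each control period).
- arm.capture(name): name is "side" or "top" or "wrist"; returns a dict with "pixels" (480x640x3 uint8, red, green, blue), "range_z" (480x640 float32, m along the optical axis (not along the pixel's ray), 0 where there is no reading), "fx", "fy", "cx", "cy" (pixels), "dist_coeffs" ([k1, k2, p1, p2, k3] as OpenCV has them; the pictures are not rectified), "cam_to_world" (4x4, takes a point from camera to world coordinates). Camera axes: x right, y up, looking along -z (the intrinsics and any distortion apply to the point x, -y, -z); pixel columns grow to the right and rows downward; lengths in m; the calibration is good to about 2 mm. A picture is of the moment at which its call begins.
- arm.job_done(): hands the job in, once; it reports no verdict.
Trained networks look in a picture, given as the dict that the camera call returned (one of the last four; its "shot" number tells which), for a name from the list of things; names that differ only in an ending like _2 or _b are one class to them, and where a whole thing is asked for, a point or a joint stands for the part that bears it (a point fixed in the world has none). Each returns a list of dicts, best first, with "score" (0 to 1); they miss things now and then, are a little off and sometimes report something else, mostly with a low value. They report only what shows in the picture. A call takes as long as a camera call.
- arm.spot_in(target, picture): "bbox" ([left, top, right, bottom] in pixels, round what is visible of it).
- arm.regions_of(target, picture): "mask" (480x640 bool, what is visible of it) and "bbox" ([left, top, right, bottom] in pixels, round what is visible of it).
The state is a dict: "time": time; "q": joint angles; "qd": joint speeds; "joint_torque": joint torques, N m; "ee_pos": TCP position; "tool_rot": TCP orientation; "wrist_force": force on the tool from outside, world axes, zero at the start; "torque": the same for the moment, N m; "width": finger opening in m.
Only numpy, scipy, OpenCV 4.12 (cv2) and the standard library are available. Lean on these libraries where they do the work, as an engineer would, in place of code of your own. Each camera call takes 0.05 s, during which the arm holds its last target.

## Working session

There is one attempt and no reset: what is moved stays moved. The work goes in short steps, Python scripts to look and compute and a shell command to move; the robot and the scene stay as the last step left them, time stands still between calls to the robot, and variables do not carry over. Pictures are saved under pics/ and viewed, and the job is handed in when it is done.

```bash
mkdir -p pics
cat > h.py <<'E'
import numpy as np, cv2
from station import arm
def save(n,p): cv2.imwrite('pics/'+n+'.png',p['pixels'][:,:,::-1])
def cloud(p):
    h,w=p['range_z'].shape
    u,v=np.meshgrid(np.arange(w),np.arange(h))
    K=np.array([[p['fx'],0,p['cx']],[0,p['fy'],p['cy']],[0,0,1]],float)
    n=cv2.undistortPoints(np.stack([u.ravel(),v.ravel()],1).astype(np.float64)[:,None],K,np.array(p['dist_coeffs'],float)).reshape(h,w,2)
    z=p['range_z'].astype(float)
    c=np.stack([n[...,0]*z,-n[...,1]*z,-z],-1)
    T=np.array(p['cam_to_world'])
    W=c@T[:3,:3].T+T[:3,3]
    W[z==0]=np.nan
    return W
E
python3 - <<'E'
from h import *
s=arm.observe();print(s['time'],s['ee_pos'],s['tool_rot'],s['width'],s['wrist_force'])
for n in ['side','top','wrist']:
    p=arm.capture(n);save(n+'0',p);np.savez('/tmp/'+n+'0.npz',**{k:np.array(v) for k,v in p.items()})
    print(n,np.array(p['cam_to_world'])[:3,3].round(3),p['fx'],p['dist_coeffs'])
    if n!='wrist':
        W=cloud(p)
        for t in ['printer','panel','catch','cover','roll_mid','tub_mid','jar_mid']:
            r=arm.regions_of(t,p)
            for d in r[:1]:
                m=d['mask'];print(t,round(d['score'],2),d['bbox'],np.nanmedian(W[m],0).round(3),np.nanpercentile(W[m],[2,98],axis=0).round(3).tolist())
E
```

```text
0.0 [ 0.13483906 -0.50719725  0.40416416] [[ 9.66454598e-01  2.56837492e-01 -1.15305035e-04]
 [ 2.56837441e-01 -9.66453868e-01  1.20432173e-03]
 [ 1.97877975e-04 -1.19353692e-03 -9.99999268e-01]] 0.0854338009809093 [-0.1052464   0.97833333  0.34486289]
side [0.491 0.631 0.702] 490.36846570884705 [0.04506147 0.         0.         0.         0.        ]
printer 0.79 [227.8, 203.3, 394.1, 361.1] [0.64  0.124 0.143] [[0.477, -0.058, 0.02], [0.749, 0.187, 0.159]]
panel 0.91 [225.4, 201.7, 397.2, 367.4] [0.639 0.123 0.138] [[0.476, -0.065, 0.017], [0.75, 0.187, 0.159]]
catch 0.94 [325.4, 225.4, 356.1, 243.2] [ 0.57  -0.026  0.13 ] [[0.545, -0.045, 0.126], [0.595, -0.005, 0.132]]
cover 0.61 [222.6, 202.7, 326.9, 311.3] [0.667 0.084 0.157] [[0.582, -0.052, 0.139], [0.755, 0.18, 0.159]]
roll_mid 0.81 [299.3, 336.4, 365.9, 431.7] [0.546 0.256 0.1  ] [[0.502, 0.19, 0.01], [0.592, 0.28, 0.103]]
tub_mid 0.6 [296.2, 182.2, 348.0, 211.7] [ 0.637 -0.233  0.056] [[0.58, -0.244, 0.02], [0.682, -0.187, 0.078]]
jar_mid 0.76 [255.0, 193.6, 278.3, 205.8] [ 0.738 -0.131  0.107] [[0.711, -0.149, 0.104], [0.
[... 304 characters left out ...]
-0.089, 0.026], [0.757, 0.168, 0.157]]
catch 0.66 [339.6, 240.7, 370.0, 270.4] [ 0.569 -0.022  0.127] [[0.545, -0.042, 0.122], [0.593, -0.002, 0.13]]
cover 0.95 [228.0, 125.4, 391.6, 256.1] [0.669 0.056 0.155] [[0.583, -0.057, 0.146], [0.758, 0.169, 0.157]]
roll_mid 0.85 [169.2, 239.6, 242.1, 301.4] [0.545 0.226 0.099] [[0.5, 0.184, 0.001], [0.591, 0.28, 0.102]]
tub_mid 0.71 [415.1, 192.8, 482.3, 260.4] [ 0.637 -0.199  0.01 ] [[0.581, -0.237, 0.001], [0.68, -0.138, 0.075]]
jar_mid 0.8 [393.3, 147.0, 431.0, 193.5] [ 0.722 -0.117  0.102] [[0.702, -0.148, 0.009], [0.756, -0.091, 0.106]]
wrist [ 0.206 -0.489  0.374] 411.52103328951875 [-0.08399775  0.          0.          0.          0.        ]
```

Run:
```python
from h import *
p=dict(np.load('/tmp/top0.npz'));i=p['pixels'][110:340,150:500,::-1];cv2.imwrite('pics/topc.png',cv2.resize(i,None,fx=2.28,fy=2.28,interpolation=cv2.INTER_CUBIC))
p=dict(np.load('/tmp/side0.npz'));i=p['pixels'][180:440,200:420,::-1];cv2.imwrite('pics/sidec.png',cv2.resize(i,None,fx=2.28,fy=2.28,interpolation=cv2.INTER_CUBIC))
```

```text
(no output)
```

View pics/topc.png

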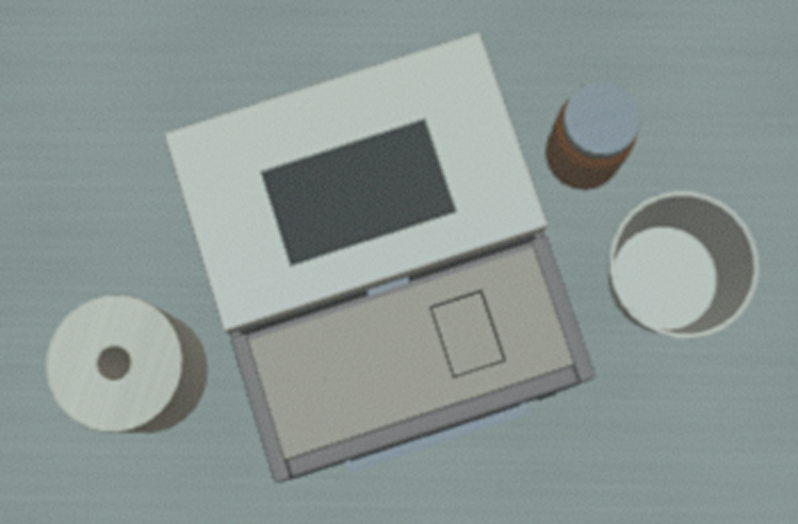

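View pics/sidec.png

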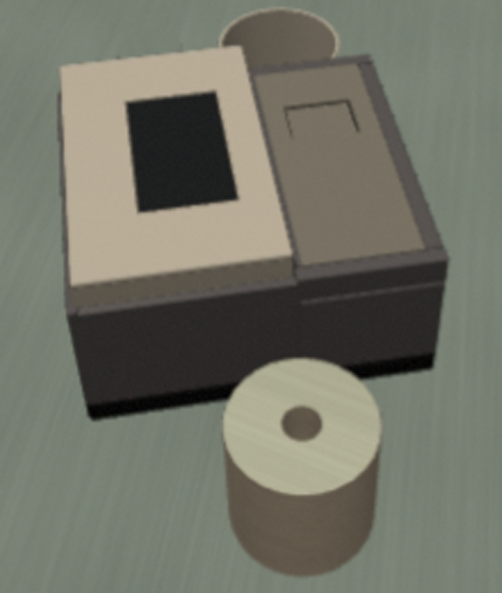

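The top view shows the catch seam at about full-image pixel (355, 256), towards the panel's right end. The printer is yawed. The roll is left of it at about (200, 269), the tub right at (450, 226), and the jar at (412, 163).

```bash
cat > px.py <<'E'
from h import *
def ray(p,uv,z):
    K=np.array([[p['fx'],0,p['cx']],[0,p['fy'],p['cy']],[0,0,1]],float)
    n=cv2.undistortPoints(np.array(uv,float)[:,None],K,np.array(p['dist_coeffs'],float)).reshape(-1,2)
    T=np.array(p['cam_to_world']);d=np.c_[n[:,0],-n[:,1],-np.ones(len(n))]@T[:3,:3].T
    return T[:3,3]+d*((z-T[2,3])/d[:,2])[:,None]
E
python3 - <<'E'
from px import *
p=dict(np.load('/tmp/top0.npz'))
c=np.array([[431,307],[481,291],[505,360],[454,377]])
f=lambda c:(np.array(c)+.5)/2.28-.5+[150,110]
C=ray(p,f(c),.13);print(C.round(4),C.mean(0))
print('edges',np.linalg.norm(C-np.roll(C,-1,0),axis=1))
P=ray(p,f([[166,132],[480,33],[546,230],[229,331]]),.156);print(P.round(4))
F=ray(p,f([[276,482],[595,377]]),.13);print(F.round(4))
for A,B in[(P[0],P[1]),(P[3],P[2]),(F[0],F[1])]:
    d=A-B;print('yaw',np.degrees(np.arctan2(-d[0],d[1])),np.linalg.norm(d))
for A,B in[(P[0],P[3]),(P[1],P[2])]:
    d=A-B;print('yaw',np.degrees(np.arctan2(d[1],d[0])),np.linalg.norm(d))
# panel plane z
W=cloud(p);
y=np.arange(240,300)
for u,v in [(280,290),(300,285),(320,275),(340,270),(385,265),(355,256)]: print(u,v,np.nanmedian(W[v-3:v+4,u-3:u+4].reshape(-1,3),0).round(4))
p=dict(np.load('/tmp/side0.npz'))
g=lambda c:(np.array(c)+.5)/2.28-.5+[200,180]
print(ray(p,g([[285,107],[350,100]]),.13).round(4))
print(ray(p,g([[442,262]]),.13).round(4))
E
```

```text
[[ 0.5868  0.0028  0.13  ]
 [ 0.5985 -0.032   0.13  ]
 [ 0.5504 -0.0489  0.13  ]
 [ 0.5381 -0.0137  0.13  ]] [ 0.56845784 -0.0229698   0.13      ]
edges [0.03673965 0.05098017 0.03729627 0.05136764]
[[ 0.7039  0.1883  0.156 ]
 [ 0.7769 -0.0292  0.156 ]
 [ 0.6372 -0.0747  0.156 ]
 [ 0.5655  0.1392  0.156 ]]
[[ 0.4644  0.1078  0.13  ]
 [ 0.5394 -0.1111  0.13  ]]
yaw 18.570951775462586 0.22949363478178947
yaw 18.53702767637541 0.22561143100961278
yaw 18.9253594563481 0.23138480339304818
yaw 19.547650705522184 0.14680359769737436
yaw 18.032835161418383 0.14692233005299776
280 290 [0.5131 0.0946 0.1296]
300 285 [0.5214 0.0632 0.1296]
320 275 [0.5377 0.0319 0.1299]
340 270 [5.460e-01 3.000e-04 1.298e-01]
385 265 [ 0.5549 -0.0706  0.1291]
355 256 [ 0.5687 -0.0233  0.1274]
[[ 0.5993 -0.0364  0.13  ]
 [ 0.5494 -0.0523  0.13  ]]
[[0.4688 0.1096 0.13  ]]
```

```bash
python3 -m crank '[[0,534,-410,0,0,0,-93.8],[0,534,-410,0,0,0,-93.8],[0,534,-410,0,0,0,-93.8],[0,534,-410,0,0,0,-93.8],[0,534,-410,0,0,0,-93.8],[0,534,-410,0,0,0,-93.8],[0,534,-410,0,0,0,-93.8],[0,534,-410,0,0,0,-93.8],[0,534,-410,0,0,0,-93.8],[0,534,-410,0,0,0,-93.8]]' 20
cat > st.py <<'E'
from h import *
import sys
from scipy.spatial.transform import Rotation as R
s=arm.observe();p=np.array(s['ee_pos']);r=np.array(s['tool_rot'])
yaw=np.radians(18.7);ex=np.array([np.cos(yaw),np.sin(yaw),0]);ey=np.array([-np.sin(yaw),np.cos(yaw),0])
G=np.c_[ey,ex,[0,0,-1]]
print('t',s['time'],'tcp',p.round(4),'tip z',round(p[2]+r[2,2]*.173,4),'F',np.round(s['wrist_force'],2),'w',s['width'])
print('rotvec to goal deg',np.degrees(R.from_matrix(r.T@G).as_rotvec()).round(2))
t=np.array([float(a) for a in sys.argv[1:4]])
print('shift mm',((r.T@(t-p))*1000).round(1))
E
python3 st.py .5456 .0257 .36
```

```text
time: 1.85
ee_pos: [0.4409, -0.1092, 0.405]
tool_rot: [[-0.194, 0.981, 0.001], [0.981, 0.194, -0.0], [-0.001, 0.001, -1.0]]
wrist_force: [-0.0, -1.8, 0.2]
width: 0.0002
t 1.85 tcp [ 0.4409 -0.1092  0.405 ] tip z 0.232 F [-0.03 -1.8   0.15] w 0.0002182122395246395
rotvec to goal deg [ 0.04  0.04 -7.51]
shift mm [112.1 128.9  45.1]
```

```bash
python3 -m crank '[[0,112,129,0,0,0,-7.5],[0,112,129,0,0,0,-7.5],[0,112,129,0,0,0,-7.5],[0,112,129,0,0,0,-7.5],[0,112,129,25,0,0,-7.5],[0,112,129,45,0,0,-7.5],[0,112,129,45,0,0,-7.5],[0,112,129,45,0,0,-7.5]]'
python3 st.py .5456 .0257 .303
python3 - <<'E'
from px import *
for n in ['wrist','top']:
    p=arm.capture(n);save(n+'1',p)
E
```

```text
time: 2.65
ee_pos: [0.5456, 0.0229, 0.3601]
tool_rot: [[-0.314, 0.949, -0.0], [0.949, 0.314, 0.0], [0.0, -0.0, -1.0]]
wrist_force: [0.3, -0.0, 0.1]
width: -0.0
t 2.65 tcp [0.5456 0.0229 0.3601] tip z 0.1871 F [ 0.31 -0.04  0.11] w -3.41244053309134e-05
rotvec to goal deg [-0.02 -0.01 -0.38]
shift mm [ 2.6  0.9 57.1]
```

View pics/wrist1.png

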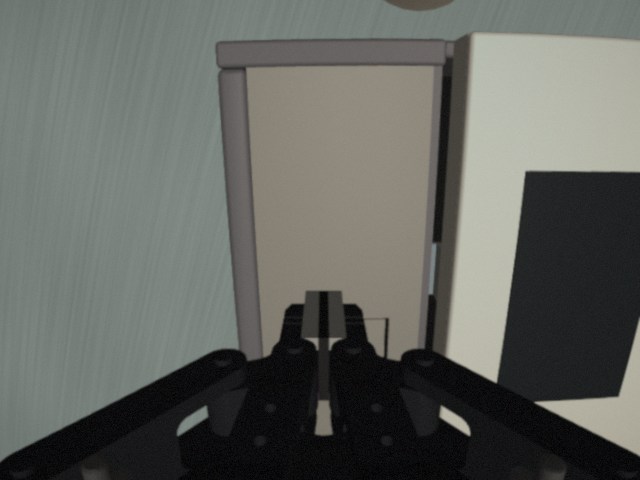

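View pics/top1.png

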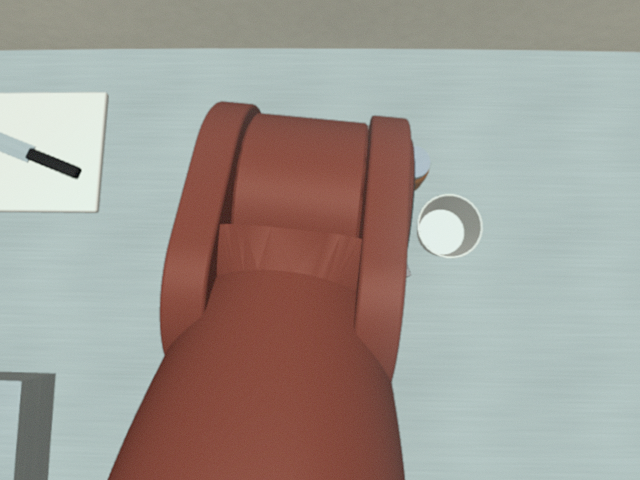

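The wrist view shows the closed fingertips at (323, 335) over the plain panel. The catch's corner seam is at (387, 320), just beyond them, and the cover is to the right. The top view is blocked by the arm.

```bash
python3 -m crank '[[0,2.6,0.9,20,0,0,-0.4],[0,2.6,0.9,40,0,0,-0.4],[0,2.6,0.9,50,0,0,-0.4],[0,2.6,0.9,54,0,0,-0.4],[0,2.6,0.9,54,0,0,-0.4],[0,2.6,0.9,54,0,0,-0.4]]'
python3 st.py .5456 .0257 .303
python3 -m crank '[[0,0,0,1,0,0,0],[0,0,0,1,0,0,0]]'
python3 -m crank '[[0,0,0,1,0,0,0],[0,0,0,1,0,0,0]]'
python3 st.py .5456 .0257 .303
```

```text
time: 3.35
ee_pos: [0.546, 0.0257, 0.3066]
tool_rot: [[-0.321, 0.947, 0.001], [0.947, 0.321, -0.0], [-0.001, 0.001, -1.0]]
wrist_force: [-0.6, -0.4, 0.1]
width: -0.0001
t 3.35 tcp [0.546  0.0257 0.3066] tip z 0.1336 F [-0.59 -0.38  0.05] w -0.00012612175343483065
rotvec to goal deg [0.07 0.03 0.02]
shift mm [ 0.2 -0.4  3.6]
time: 3.55
ee_pos: [0.5458, 0.0258, 0.3052]
tool_rot: [[-0.321, 0.947, 0.001], [0.947, 0.321, -0.0], [-0.0, 0.001, -1.0]]
wrist_force: [0.4, 0.2, -0.9]
width: 0.0001
time: 3.75
ee_pos: [0.5456, 0.0258, 0.3037]
tool_rot: [[-0.321, 0.947, -0.0], [0.947, 0.321, 0.0], [0.0, -0.0, -1.0]]
wrist_force: [-0.4, 0.0, -0.0]
width: -0.0
t 3.75 tcp [0.5456 0.0258 0.3037] tip z 0.1307 F [-0.41  0.04 -0.01] w -1.8243219288560836e-05
rotvec to goal deg [-0.   -0.    0.03]
shift mm [-0.1 -0.   0.7]
```

```bash
python3 -m crank '[[0,0,0,0.5,0,0,0],[0,0,0,0.5,0,0,0]]'
python3 -m crank '[[0,0,0,0,0,0,0]]'
python3 st.py .5456 .0257 .303
```

```text
time: 3.95
ee_pos: [0.5456, 0.0258, 0.3035]
tool_rot: [[-0.321, 0.947, 0.0], [0.947, 0.321, -0.0], [-0.0, 0.0, -1.0]]
wrist_force: [-2.1, 1.7, 4.1]
width: 0.0001
time: 4.05
ee_pos: [0.5456, 0.0258, 0.3035]
tool_rot: [[-0.321, 0.947, 0.0], [0.947, 0.321, -0.0], [-0.0, 0.0, -1.0]]
wrist_force: [-0.6, 0.4, 5.0]
width: -0.0
t 4.05 tcp [0.5456 0.0258 0.3035] tip z 0.1305 F [-0.61  0.37  5.04] w -3.2005026227459145e-05
rotvec to goal deg [0.01 0.   0.03]
shift mm [-0.1 -0.   0.5]
```

Contact at TCP z = 0.3035 with 5 N. I'll ease off slightly and slide towards the catch.

```bash
python3 -m crank '[[0,0,0,-0.1,0,0,0],[0,-2,0,-0.1,0,0,0],[0,-4,0,-0.1,0,0,0],[0,-6,0,-0.1,0,0,0],[0,-8,0,-0.1,0,0,0],[0,-10,0,-0.1,0,0,0],[0,-10,0,-0.1,0,0,0]]'
python3 st.py .5633 -.0264 .3035
```

```text
time: 4.75
ee_pos: [0.549, 0.0165, 0.3035]
tool_rot: [[-0.321, 0.947, 0.0], [0.947, 0.321, 0.001], [0.001, 0.001, -1.0]]
wrist_force: [-0.7, 2.1, 5.3]
width: -0.0001
t 4.75 tcp [0.549  0.0165 0.3035] tip z 0.1305 F [-0.72  2.14  5.31] w -0.00014848163115744342
rotvec to goal deg [ 0.05 -0.05  0.04]
shift mm [-45.2  -0.2  -0.1]
```

```bash
python3 -m crank '[[0,-2,0,-0.1,0,0,0],[0,-4,0,-0.1,0,0,0],[0,-6,0,-0.1,0,0,0],[0,-8,0,-0.1,0,0,0],[0,-10,0,-0.1,0,0,0],[0,-12,0,-0.1,0,0,0],[0,-14,0,-0.1,0,0,0],[0,-16,0,-0.1,0,0,0],[0,-18,0,-0.1,0,0,0],[0,-20,0,-0.1,0,0,0]]'
python3 st.py .5633 -.0264 .3035
```

```text
time: 5.75
ee_pos: [0.5553, -0.0027, 0.3035]
tool_rot: [[-0.321, 0.947, 0.0], [0.947, 0.321, 0.001], [0.001, 0.0, -1.0]]
wrist_force: [-1.2, 3.0, 4.4]
width: 0.0
t 5.75 tcp [ 0.5553 -0.0027  0.3035] tip z 0.1305 F [-1.22  3.03  4.43] w 4.6556646722455915e-05
rotvec to goal deg [ 0.02 -0.03  0.03]
shift mm [-25.   -0.1  -0. ]
```

```bash
python3 -m crank '[[0,-2,0,0,0,0,0],[0,-4,0,0,0,0,0],[0,-6,0,0,0,0,0],[0,-8,0,0,0,0,0],[0,-10,0,0,0,0,0],[0,-12,0,0,0,0,0],[0,-14,0,0,0,0,0]]' | grep -E 'pos|force'
python3 -m crank '[[0,-1.5,0,0,0,0,0],[0,-3,0,0,0,0,0]]'| grep -E 'pos|force'
python3 -m crank '[[0,-1,0,0,0,0,0],[0,-2,0,0,0,0,0]]'| grep -E 'pos|force'
python3 st.py .5633 -.0264 .3035
```

```text
ee_pos: [0.5598, -0.0162, 0.3032]
wrist_force: [0.3, 0.2, -0.5]
ee_pos: [0.5607, -0.0191, 0.3031]
wrist_force: [0.3, -0.5, 0.1]
ee_pos: [0.5614, -0.0208, 0.3033]
wrist_force: [-0.5, -1.4, -0.4]
t 6.85 tcp [ 0.5614 -0.0208  0.3033] tip z 0.1303 F [-0.51 -1.38 -0.42] w 0.0002531111891434005
rotvec to goal deg [-0.01  0.    0.02]
shift mm [-5.9  0.  -0.2]
```

Upward force fell from about 5 N to zero over the opening, which agrees with the picture. I'll move 3 mm further and go down onto the catch.

```bash
python3 -m crank '[[0,-1.5,0,0,0,0,0],[0,-3,0,0,0,0,0],[0,-3,0,1,0,0,0],[0,-3,0,1.5,0,0,0],[0,-3,0,1.5,0,0,0]]' | grep -E 'pos|force'
python3 -m crank '[[0,0,0,0.5,0,0,0],[0,0,0,0.5,0,0,0]]'| grep -E 'pos|force'
python3 -m crank '[[0,0,0,0.5,0,0,0],[0,0,0,0.5,0,0,0]]'| grep -E 'pos|force'
python3 -m crank '[[0,0,0,0.5,0,0,0],[0,0,0,0.5,0,0,0]]'| grep -E 'pos|force'
```

```text
ee_pos: [0.5622, -0.0234, 0.3018]
wrist_force: [-0.3, 0.2, 0.1]
ee_pos: [0.5623, -0.0234, 0.3015]
wrist_force: [-0.6, 0.5, 1.1]
ee_pos: [0.5623, -0.0234, 0.301]
wrist_force: [-0.6, 0.6, 3.8]
ee_pos: [0.5623, -0.0234, 0.3005]
wrist_force: [-2.0, 1.2, 4.2]
```

Contact is 2 mm below the panel and it gives, so this is the catch. I'll press on to its stop.

```bash
python3 -m crank '[[0,0,0,0.7,0,0,0],[0,0,0,1.4,0,0,0],[0,0,0,2,0,0,0],[0,0,0,2,0,0,0]]' | grep -E 'pos|force'
python3 -m crank '[[0,0,0,0.5,0,0,0],[0,0,0,1,0,0,0],[0,0,0,1,0,0,0]]'| grep -E 'pos|force'
python3 -m crank '[[0,0,0,0.5,0,0,0],[0,0,0,0.5,0,0,0],[0,0,0,0.5,0,0,0]]'| grep -E 'pos|force'
python3 -c "
from h import *
p=arm.capture('side');save('side2',p)"
```

```text
ee_pos: [0.5624, -0.0235, 0.2984]
wrist_force: [-2.1, -0.1, 4.7]
ee_pos: [0.5624, -0.0235, 0.2974]
wrist_force: [-0.8, 0.8, 5.1]
ee_pos: [0.5624, -0.0235, 0.297]
wrist_force: [-1.1, 1.4, 6.0]
```

View pics/side2.png

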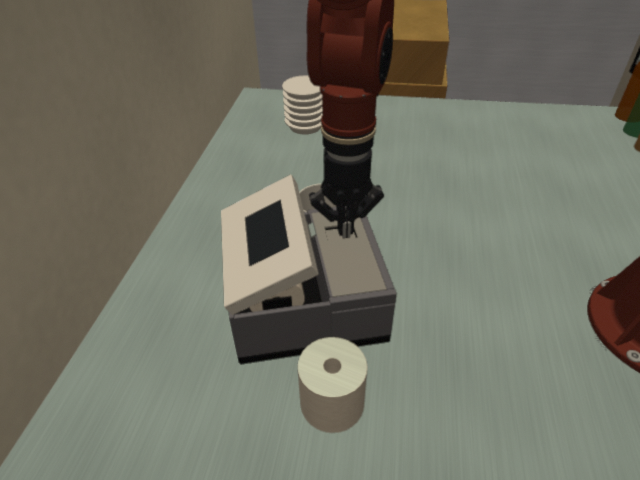

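The side view shows the cover sprung open, with its front edge near (300, 185)–(315, 275) and the fingertips on the catch at (347, 230). Travel is about 4.5 mm, so I'll finish to the stop and then back straight off.

```bash
python3 -m crank '[[0,0,0,0.5,0,0,0],[0,0,0,0.5,0,0,0],[0,0,0,0.5,0,0,0]]' | grep -E 'pos|force'
python3 -m crank '[[0,0,0,0.2,0,0,0],[0,0,0,0.2,0,0,0]]'| grep -E 'pos|force'
```

```text
ee_pos: [0.5624, -0.0235, 0.2965]
wrist_force: [-2.0, 0.8, 5.7]
ee_pos: [0.5623, -0.0235, 0.2965]
wrist_force: [-2.1, 1.2, 7.2]
```

```bash
python3 -m crank '[[0,0,0,-2,0,0,0],[0,0,0,-5,0,0,0],[0,0,0,-10,0,0,0],[0,0,0,-20,0,0,0],[0,0,-10,-40,0,0,0],[0,0,-30,-60,0,0,0],[0,0,-60,-90,0,0,0],[0,0,-100,-120,0,0,0],[0,0,-140,-150,0,0,0],[0,0,-140,-150,0,0,0]]'
python3 -m crank '[[0,0,0,0,0,0,0],[0,0,0,0,0,0,0]]'
python3 - <<'E'
from h import *
p=arm.capture('side');save('side3',p);W=cloud(p)
for t in ['cover','roll_mid','tub_mid','jar_mid']:
    for d in arm.regions_of(t,p)[:1]:
        m=d['mask'];print(t,round(d['score'],2),d['bbox'],np.nanpercentile(W[m],[2,98],axis=0).round(3).tolist())
E
```

```text
time: 10.5
ee_pos: [0.4272, -0.0692, 0.4505]
tool_rot: [[-0.32, 0.948, 0.004], [0.948, 0.32, -0.002], [-0.004, 0.003, -1.0]]
wrist_force: [1.4, -0.0, -0.5]
width: 0.0003
time: 10.7
ee_pos: [0.4301, -0.0684, 0.4459]
tool_rot: [[-0.321, 0.947, -0.0], [0.947, 0.321, 0.0], [0.0, -0.0, -1.0]]
wrist_force: [-0.4, 1.0, -0.3]
width: 0.0002
cover 0.74 [299.2, 337.8, 366.8, 431.0] [[0.501, 0.191, 0.01], [0.592, 0.281, 0.103]]
roll_mid 0.79 [297.8, 337.5, 365.0, 432.4] [[0.501, 0.191, 0.009], [0.591, 0.281, 0.103]]
tub_mid 0.73 [300.8, 181.1, 345.8, 210.9] [[0.582, -0.244, 0.023], [0.678, -0.203, 0.077]]
```

View pics/side3.png

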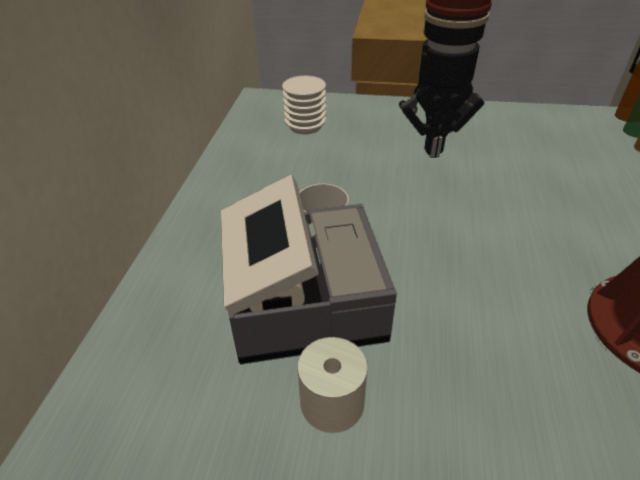

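The cover stands open at about (270, 240), the catch has returned at (341, 232), and the hand is clear at (435, 145). The roll and tub haven't moved. The jar is hidden behind the cover here, and nothing went near it.

```bash
python3 -c "
from station import arm
print(arm.observe()['wrist_force']);print(arm.job_done())"
```

```text
[-0.67431304  0.37883964 -0.74039814]
the job is handed in; nothing more can be done
None
```

The cover sprang open by itself, and I've handed the job in at about 11 s of the 51 s allowed.

- **Feeling for the catch:** I laid the closed fingertip on the panel at about 5 N and slid it sideways. The force fell to zero where the pictures had shown the catch. The fingertip then met the catch 2 mm below the panel.
- **Pressing:** I pressed the catch about 5 mm down to its stop, with at most about 7 N upward. I then backed straight off, so the catch returned.
- **Last checks:** The side view shows the cover still up and the hand about 145 mm clear of the panel. The spare roll and tub are where they were, and the wrist force is near zero.
- **Disagreed or not confirmed:** In the last picture the network labelled the roll as the cover, so I judged the cover by eye and did not measure its angle. The jar is hidden behind the raised cover there, so I couldn't see it, but the arm never went near it.

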